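Set the finished glass trees on their matching stands

TASK

Set each of the four little glass trees upright on the wooden stand whose ring of glass chips has the tree's own colour, its foot centred on the stand, inside the ring. Set the trees down gently without dropping them, and leave the stands, the glue bottle and the bead dish where they are.

Things in the scene. Friction and masses are not known exactly. Their poses are not given: they have to be found in the camera images.
- blue_tree: Loose little tree: a cone covered in blue glass shards, 116 mm tall, 0.1 to 0.2 kg. Round pale wooden foot 56 mm in diameter, 6 mm thick; the cone narrows from 51 mm (56 mm over the shards) to 12 mm diameter; on top an upright cylindrical brass knob, 18 mm in diameter, from 92 to 116 mm above the underside, by which to lift it. Origin: centre of the underside; z up along the tree.
- blue_base: Loose round dark wooden stand, 100 mm in diameter, 14 mm thick, flat top, about 0.3 kg, with a ring of blue glass chips (inner radius 41 mm, standing 2 mm proud, look only) round the edge of its top. Origin: centre of the underside; z up.
- green_tree: Loose little tree: a cone covered in green glass shards, 108 mm tall, 0.1 to 0.2 kg. Round pale wooden foot 56 mm in diameter, 6 mm thick; the cone narrows from 51 mm (56 mm over the shards) to 12 mm diameter; on top an upright cylindrical brass knob, 18 mm in diameter, from 84 to 108 mm above the underside, by which to lift it. Origin: centre of the underside; z up along the tree.
- green_base: Loose round dark wooden stand, 100 mm in diameter, 14 mm thick, flat top, about 0.3 kg, with a ring of green glass chips (inner radius 41 mm, standing 2 mm proud, look only) round the edge of its top. Origin: centre of the underside; z up.
- amber_tree: Loose little tree: a cone covered in amber glass shards, 100 mm tall, 0.1 to 0.2 kg. Round pale wooden foot 56 mm in diameter, 6 mm thick; the cone narrows from 51 mm (56 mm over the shards) to 12 mm diameter; on top an upright cylindrical brass knob, 18 mm in diameter, from 76 to 100 mm above the underside, by which to lift it. Origin: centre of the underside; z up along the tree.
- amber_base: Loose round dark wooden stand, 100 mm in diameter, 14 mm thick, flat top, about 0.3 kg, with a ring of amber glass chips (inner radius 41 mm, standing 2 mm proud, look only) round the edge of its top. Origin: centre of the underside; z up.
- white_tree: Loose little tree: a cone covered in white glass shards, 92 mm tall, 0.1 to 0.2 kg. Round pale wooden foot 56 mm in diameter, 6 mm thick; the cone narrows from 51 mm (56 mm over the shards) to 12 mm diameter; on top an upright cylindrical brass knob, 18 mm in diameter, from 68 to 92 mm above the underside, by which to lift it. Origin: centre of the underside; z up along the tree.
- white_base: Loose round dark wooden stand, 100 mm in diameter, 14 mm thick, flat top, about 0.3 kg, with a ring of white glass chips (inner radius 41 mm, standing 2 mm proud, look only) round the edge of its top. Origin: centre of the underside; z up.
- glue_bottle: Bystander: small loose upright white glue bottle with an orange cap, 36 mm in diameter, 75 mm tall. Origin: centre of the underside.
- bead_dish: Bystander: small round grey dish heaped with brass beads, 48 mm in diameter, 25 mm tall, loose. Origin: centre of the underside.

How it is judged:
By the outcome, as a careful person would: the job done as asked, in the order asked, and still so for the second after the job is handed in, with the robot touching nothing.
It also fails if it takes over 109 s, if anything falls off the work surface, if the arm or the gripper's body presses on something with over 40 N, if the wrist force passes 120 N, or if a joint passes its speed limit or range.

ROBOT

A 6-joint arm with a two-finger parallel gripper is mounted at the origin on the work surface. World frame = base frame: x ahead of the robot, y to its left, z up, the work surface at z = 0. Lengths are in m, angles in rad, forces in N, time in s.
With the tool pointing down it reaches from about 0.35 to 0.85 m from the base axis. Payload 8.1 kg.
Tool frame: the origin (TCP) lies at the very end of the fingers, on their centre line; the grasp point (between the pads) lies 19 mm behind it; z points along the fingers, y is the line along which they close (so a half turn about z gives the same grasp; the last joint's range is limited). The gripper opens to 93 mm and grips with 3 to 60 N. Pads are 15 mm wide; open, the fingers measure 128 mm over their backs; the gripper's body (75 mm by 188 mm) begins 65 mm behind the grasp point.
Start: joints at [-1.301, 0.13, 1.488, -0, 1.523, -0.085], TCP at [0.208, -0.563, 0.219] pointing down, gripper open.
Joint ranges: [-2.96, 2.96], [-0.89, 2.26], [0.02, 2.5], [-1.34, 4.48], [0, 2.73], [-2.66, 2.66]. Speed limits (rad/s): [2.39, 2.39, 2.79, 3.14, 3.14, 3.14].

INTERFACE

Orientations are given as a rotation vector (axis times angle).
In Python, from plant import robot gives the robot as it stands.
- The arm moves only by the tool play_rows, never from a script. Its argument "deltas" is one flat list of numbers, 5 for each row, row after row: the shift along the tool's x, y, z in mm, then the turn about the tool's z in degrees, then the finger opening in mm, from 0 to 93. A call has 1 to 10 rows; each row shifts and turns the commanded pose from where the row before left it, along the tool's axes as they then stand; what a row does not reach is not made up. A row lasts 1/12 s, in which the tool goes at most 41.7 mm and 7.16 degrees, less where a joint would pass 70% of its speed; a pose out of reach is approached as far as the arm can. A call with a gripper value outside its range is refused whole. The fingers move at their own pace and stop on an object; "newtons" is the grip in N (left out, the last holds). Time passes only in rows, so rows that do not move let the fingers close. It gives the time, the measured TCP pose, the force, the opening and the grip force at its end, in the units of the state.
- robot.read_state(): the state, without advancing time (a new reading comes with each control period).
- robot.read_camera(name): name is "scene" or "top" or "wrist"; returns a dict with "pixels" (384x512x3 uint8, blue, green, red), "mtx" (3x3 intrinsics, pixels), "eye" and "rotation" of the camera in the world. Camera axes: x right, y up, looking along -z (the intrinsics and any distortion apply to the point x, -y, -z); pixel columns grow to the right and rows downward; lengths in m; the calibration is good to about 2 mm. A picture is of the moment at which its call begins. There is no depth.
- robot.close_job(): hands the job in; it is judged then, once.
The state is a dict: "t": time; "q": joint angles; "dq": joint speeds; "joint_torque": joint torques, N m; "tool_pos": TCP position; "orientation": TCP orientation; "force": force on the tool from outside, world axes, zero at the start; "wrist_torque": the same for the moment, N m; "opening": finger opening in m; "gripper_force": force on a finger pad.
Only numpy, scipy, OpenCV 4.12 (cv2) and the standard library are available. Lean on these libraries where they do the work, as an engineer would, in place of code of your own. Each camera call takes 0.05 s, during which the arm holds its last target. There are 200 camera calls.

## Working session

There is one attempt and no reset: what is moved stays moved. The work goes in short steps, Python scripts to look and compute and a tool call to move; the robot and the scene stay as the last step left them, time stands still between calls to the robot, and variables do not carry over. Pictures are saved under pics/ and viewed, at most 14 in all, crops included, and the job is handed in when it is done.

Besides the shell and the picture viewer there is one more tool, called after "Request:" in YAML: its name, and indented under it one key for each argument. play_rows: Moves the arm, as the interface text tells. Its arguments: {"type":"object","properties":{"deltas":{"type":"array"},"newtons":{"type":"number"}},"required":["deltas"]}

```bash
mkdir -p pics; python3 - <<'E'
from plant import robot
import cv2,pickle
d={}
for n in("scene","top"):
    c=robot.read_camera(n); d[n]=c
    cv2.imwrite(f"pics/{n}0.png",c["pixels"]); print(n,c["mtx"],c["eye"],c["rotation"],[k for k in c])
pickle.dump(d,open("cams.pkl","wb"))
s=robot.read_state();print(s)
E
```

```text
scene [[470.75000945   0.         252.51713955]
 [  0.         470.75000945 187.12312267]
 [  0.           0.           1.        ]] [0.96811198 0.51863193 0.98183949] [0.24863299 0.74290948 2.35524016] ['pixels', 'mtx', 'eye', 'rotation']
top [[456.74797317   0.         258.58202578]
 [  0.         456.74797317 192.07189782]
 [  0.           0.           1.        ]] [0.46301248 0.00696961 1.00045963] [ 0.07224888 -0.06651357 -1.59448034] ['pixels', 'mtx', 'eye', 'rotation']
{'t': 0.1, 'q': array([-1.30141487e+00,  1.31074857e-01,  1.48918018e+00, -8.12511955e-07,
        1.52297184e+00, -8.53488645e-02]), 'dq': array([-0.00162987, -0.00099547, -0.00282804, -0.00057015, -0.00012187,
        0.00190678]), 'joint_torque': array([ 1.45022521e-03, -5.61340427e+01, -4.93098021e+01,  7.71984458e-02,
        2.91530835e-02, -8.78653464e-05]), 'tool_pos': array([ 0.20831642, -0.562135  ,  0.21769339]), 'orientation': array([-3.09070559e+00, -5.54005144e-01,  2.37022743e-04]), 'force': array([ 0.21871582,  0.10890457, -0.10652263]), 'wrist_torque': array([-0.04399127,  0.02437275,  0.00521295]), 'gripper_force': 0.0, 'opening': 0.09275477779591129}
```

View pics/top0.png

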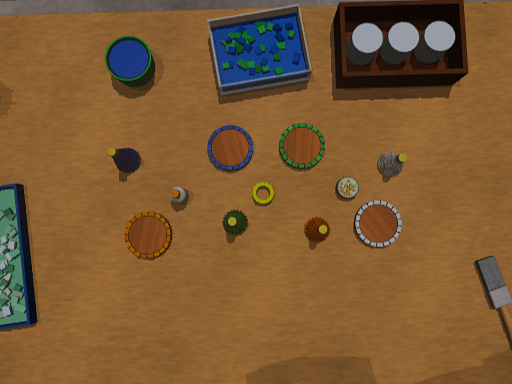

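View pics/scene0.png

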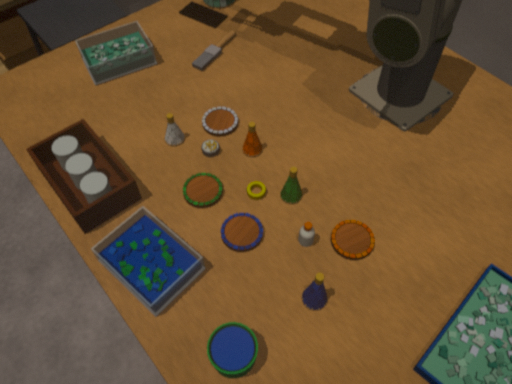

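The four trees stand upright. Knobs in the top view: blue (112,152), green (232,221), amber (323,230), white (403,158). The blue, green, amber and white rings are at (230,148), (302,146), (148,235) and (378,224). A yellow ring at (263,193) is not part of the task.

```bash
cat >h.py <<'E'
import numpy as np,cv2
from scipy.spatial.transform import Rotation as R
def ray(c,u,v,z):
    d=R.from_rotvec(c["rotation"]).as_matrix()@np.array([(u-c["mtx"][0,2])/c["mtx"][0,0],-(v-c["mtx"][1,2])/c["mtx"][1,1],-1])
    return c["eye"]+d*(z-c["eye"][2])/d[2]
def proj(c,p):
    q=R.from_rotvec(c["rotation"]).as_matrix().T@(np.array(p)-c["eye"])
    return c["mtx"][:2,2]+c["mtx"][0,0]*np.array([q[0],-q[1]])/-q[2]
def win(mask,u,v,r):
    m=np.zeros_like(mask); cv2.circle(m,(int(u),int(v)),r,255,-1); return mask&m
def knobs(px):
    return cv2.inRange(cv2.cvtColor(px,cv2.COLOR_BGR2HSV),(22,150,90),(34,255,255))
def centroid(m):
    k=cv2.moments(m,True); return (k["m10"]/k["m00"],k["m01"]/k["m00"],int(k["m00"])) if k["m00"] else None
H=dict(blue=.116,green=.108,amber=.1,white=.092)
E
python3 - <<'E'
import pickle; from h import *
d=pickle.load(open("cams.pkl","rb")); 
K={"top":dict(blue=(112,152),green=(232,221),amber=(323,230),white=(403,158)),"scene":dict(blue=(319,277),green=(293,172),amber=(252,128),white=(170,118))}
B=dict(blue=(230,148),green=(302,146),amber=(148,235),white=(378,224))
BS=dict(blue=(242,232),green=(203,190),amber=(353,239),white=(220,121))
for n in("top","scene"):
    c=d[n];m=knobs(c["pixels"]);hsv=cv2.cvtColor(c["pixels"],cv2.COLOR_BGR2HSV)
    for k,(u,v) in K[n].items():
        q=centroid(win(m,u,v,9)); print(n,k,q,q and ray(c,q[0],q[1],H[k]-.012).round(4))
    M=dict(blue=cv2.inRange(hsv,(105,120,40),(130,255,255)),green=cv2.inRange(hsv,(45,100,40),(85,255,255)),
      amber=cv2.inRange(hsv,(10,200,150),(20,255,255)),white=cv2.inRange(hsv,(0,0,130),(180,60,255)))
    for k,(u,v) in (B if n=="top" else BS).items():
        w=win(M[k],u,v,30); h=cv2.convexHull(cv2.findNonZero(w)); e=cv2.fitEllipse(h); print(n,k,"base",np.round(e[0],1),np.round(e[1],1),ray(c,*e[0],.016).round(4))
E
```

```text
top blue (111.0, 151.22222222222223, 54) [0.6311 0.3007 0.104 ]
top green (231.59677419354838, 220.88709677419354, 62) [0.487 0.064 0.096]
top amber (322.52542372881356, 228.9322033898305, 59) [ 0.4668 -0.1161  0.088 ]
top white (402.31481481481484, 157.27777777777777, 54) [ 0.608  -0.2847  0.08  ]
top blue base [229.7 147.3] [44.2 45.2] [0.6497 0.0701 0.016 ]
top green base [301.6 145.1] [44.5 45.2] [ 0.6504 -0.087   0.016 ]
top amber base [146.9 234.4] [44.6 45.3] [0.4647 0.2517 0.016 ]
top white base [378.2 223. ] [45.2 46.5] [ 0.4768 -0.2458  0.016 ]
scene blue (318.75, 277.42857142857144, 28) [0.6284 0.2957 0.104 ]
scene green (292.75, 170.5, 4) [0.4845 0.0606 0.096 ]
scene amber (250.66666666666666, 125.66666666666667, 3) [ 0.4664 -0.1175  0.088 ]
scene white None None
scene blue base [241.5 230.8] [35.3 40. ] [0.6516 0.0729 0.016 ]
scene green base [202.1 189. ] [31.2 38.2] [ 0.6524 -0.0833  0.016 ]Traceback (most recent call last):
  File "<stdin>", line 13, in <module>
cv2.error: OpenCV(4.12.0) /io/opencv/modules/imgproc/src/convhull.cpp:143: error: (-215:Assertion failed) total >= 0 && (depth == CV_32F || depth == CV_32S) in function 'convexHull'
```

Request:
play_rows:
  deltas: [0,0,0,6.8,93,0,0,0,6.8,93,0,0,0,6.7,60,28,-20,0,0,50,28,-20,0,0,50,28,-20,0,0,50,28,-20,0,0,50,28,-20,0,0,50,28,-20,0,0,50,28,-20,0,0,50]
  newtons: 20

```text
t: 0.93
tool_pos: [0.4054, -0.4211, 0.2182]
orientation: [-3.141, -0.001, 0.001]
force: [-0.3, 0.2, 0.3]
opening: 0.0504
gripper_force: 0.0
```

Request:
play_rows:
  deltas: [28,-19,0,0,50,28,-19,0,0,50,28,-19,0,0,50,28,-19,0,0,50,28,-19,0,0,50,28,-19,0,0,50,20,-14,20,0,50,13,-8,20,0,50,0,0,20,0,50,0,0,0,0,50]

```text
t: 1.77
tool_pos: [0.6033, -0.2838, 0.1523]
orientation: [-3.137, -0.004, 0.012]
force: [-0.9, 1.1, -1.8]
opening: 0.0499
gripper_force: 0.0
```

```bash
python3 - <<'E'
from plant import robot
import cv2
c=robot.read_camera("wrist"); cv2.imwrite("pics/w1.png",c["pixels"]);print(c["mtx"],c["eye"],c["rotation"],robot.read_state()["tool_pos"])
from h import *
print(proj(c,(.608,-.285,.08)))
E
```

```text
[[295.35773917   0.         255.01911939]
 [  0.         295.35773917 196.92806   ]
 [  0.           0.           1.        ]] [ 0.67277679 -0.28405671  0.31801628] [-0.19820237  0.2039307  -1.55876842] [ 0.6034639  -0.28486187  0.1548194 ]
[257.1063347  199.73653014]
```

View pics/w1.png

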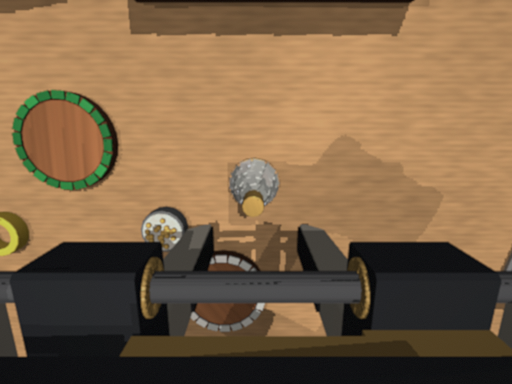

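Wrist view: the white tree's knob is at (252,204), just ahead of the fingers, and the green and white stands are also visible.

```bash
cat >>h.py <<'E'
def wk(robot,k,guess,z0=0,name="wrist",r=16):
    c=robot.read_camera(name); u,v=proj(c,(*guess,H[k]-.012+z0))
    m=cv2.inRange(cv2.cvtColor(c["pixels"],cv2.COLOR_BGR2HSV),(15,120,90),(34,255,255))
    q=centroid(win(m,u,v,r)); s=robot.read_state()
    p=ray(c,q[0],q[1],H[k]-.012+z0); t=s["tool_pos"]
    print(name,q,"knob",p.round(4),"tcp",t.round(4),"d",((p-t)*1000).round(1),"ori",s["orientation"].round(3))
E
python3 - <<'E'
from plant import robot
from h import *
wk(robot,"white",(.606,-.283)); wk(robot,"white",(.606,-.283),name="top",r=9)
E
```

```text
wrist (252.64227642276424, 205.0772357723577, 492) knob [ 0.6029 -0.2824  0.08  ] tcp [ 0.6043 -0.286   0.1573] d [ -1.4   3.6 -77.3] ori [-3.14e+00 -1.00e-03  5.00e-03]
top (404.44444444444446, 163.88888888888889, 9) knob [ 0.5943 -0.2883  0.08  ] tcp [ 0.605  -0.2868  0.1591] d [-10.7  -1.5 -79.1] ori [-3.142e+00 -0.000e+00  1.000e-03]
```

Request:
play_rows:
  deltas: [0.5,-3,15,0,50,0,0,20,0,50,0,0,20,0,50,0,0,18,0,50,0,0,12,0,50,0,0,5,0,50,0,0,0,0,50,0,0,0,0,50,0,0,0,0,50]

```text
t: 2.67
tool_pos: [0.6068, -0.2842, 0.0707]
orientation: [3.14, 0.0, 0.004]
force: [0.3, -0.2, 0.0]
opening: 0.0501
gripper_force: 0.0
```

Request:
play_rows:
  deltas: [0,0,0,0,25,0,0,0,0,20,0,0,0,0,12,0,0,0,0,10,0,0,0,0,10,0,0,0,0,10,0,0,0,0,10,0,0,0,0,10]

```text
t: 3.33
tool_pos: [0.6058, -0.2833, 0.0685]
orientation: [-3.141, -0.001, 0.0]
force: [0.3, 0.5, -0.1]
opening: 0.0177
gripper_force: 20.0
```

Request:
play_rows:
  deltas: [0,0,-5,0,10,0,0,-15,0,10,0,0,-20,0,10,0,0,-15,0,10,0,0,-5,0,10,-5,-1,0,0,10,-15,-4,0,0,10,-20,-6,0,0,10,-20,-6,0,0,10,-20,-6,0,0,10]

```text
t: 4.17
tool_pos: [0.5239, -0.2597, 0.1272]
orientation: [-3.141, -0.001, 0.003]
force: [-0.7, 0.9, -1.7]
opening: 0.0176
gripper_force: 20.0
```

Request:
play_rows:
  deltas: [-20,-6,0,0,10,-15,-5,0,0,10,-10,-3,0,0,10,-5,-1,0,0,10,0,0,0,0,10,0,0,0,0,10,0,0,0,0,10,0,0,0,0,10]

```text
t: 4.83
tool_pos: [0.4763, -0.2456, 0.1286]
orientation: [-3.142, -0.001, -0.0]
force: [0.2, -0.4, -1.5]
opening: 0.0173
gripper_force: 20.0
```

```bash
python3 - <<'E'
from plant import robot
import cv2
from h import *
print(robot.read_state()["tool_pos"])
o=[]
for n in("scene","wrist"):
    c=robot.read_camera(n);p=c["pixels"]
    if n=="scene":p=cv2.resize(p[60:220,120:333],(512,384))
    o.append(p[:,:400]);
cv2.imwrite("pics/a1.png",np.hstack(o))
E
```

```text
[ 0.47628073 -0.24563904  0.1285611 ]
```

View pics/a1.png

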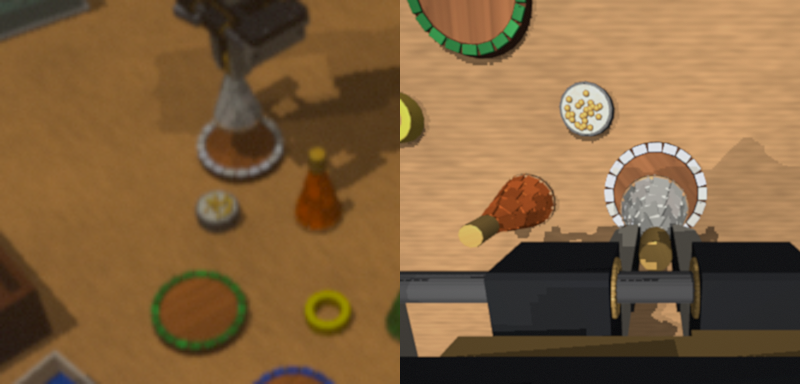

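The left panel is the scene crop and the right panel is the wrist view. The white tree hangs straight over the white stand.

Request:
play_rows:
  deltas: [0,0,8,0,10,0,0,14,0,10,0,0,12,0,10,0,0,6,0,10,0,0,3,0,10,0,0,1,0,10,0,0,1,0,10,0,0,0.5,0,10,0,0,0,0,10,0,0,0,0,10]

```text
t: 5.77
tool_pos: [0.4761, -0.2457, 0.0837]
orientation: [3.141, 0.001, 0.001]
force: [-0.3, -0.1, -0.9]
opening: 0.0175
gripper_force: 20.0
```

Request:
play_rows:
  deltas: [0,0,0.5,0,10,0,0,0.3,0,10,0,0,0,0,10,0,0,0,0,10,0,0,0,0,10]

```text
t: 6.18
tool_pos: [0.4759, -0.2455, 0.0825]
orientation: [3.141, 0.001, 0.0]
force: [1.1, -0.0, 0.3]
opening: 0.0174
gripper_force: 20.0
```

Request:
play_rows:
  deltas: [0,0,0.3,0,10,0,0,0.3,0,10,0,0,0,0,10,0,0,0,0,10]

```text
t: 6.52
tool_pos: [0.4762, -0.2456, 0.0824]
orientation: [3.141, 0.001, 0.001]
force: [-0.9, 2.1, 6.1]
opening: 0.0176
gripper_force: 20.0
```

Request:
play_rows:
  deltas: [0,0,-0.4,0,17,0,0,0,0,18,0,0,0,0,19,0,0,0,0,21,0,0,0,0,30,0,0,0,0,45,0,0,0,0,50,0,0,0,0,50]

```text
t: 7.18
tool_pos: [0.4757, -0.2455, 0.082]
orientation: [-3.142, -0.001, 0.0]
force: [0.1, -0.0, 0.5]
opening: 0.0432
gripper_force: 0.0
```

Request:
play_rows:
  deltas: [0,0,-10,0,50,0,0,-25,0,50,0,0,-25,0,50,0,-5,-15,0,50,0,-20,0,0,50,0,-25,0,0,50,0,-25,0,0,50,0,-25,0,0,50,0,-20,0,0,50,-8,-9,0,0,50]

```text
t: 8.02
tool_pos: [0.4685, -0.1144, 0.1582]
orientation: [-3.141, -0.003, -0.002]
force: [0.6, 1.2, -0.4]
opening: 0.0501
gripper_force: 0.0
```

Over amber now. I'll check how the white tree landed and measure the amber knob.

```bash
python3 - <<'E'
from plant import robot
from h import *
robot.read_camera("top");robot.read_camera("top");robot.read_camera("top")
wk(robot,"amber",(.467,-.1168))
o=[]
for n in("scene","wrist"):
    c=robot.read_camera(n);p=c["pixels"]
    if n=="scene":p=cv2.resize(p[60:220,120:333],(512,384))
    o.append(p[:,:400] if n=="scene" else p[:,112:]);
cv2.imwrite("pics/a2.png",np.hstack(o))
c=robot.read_camera("top");hsv=cv2.cvtColor(c["pixels"],cv2.COLOR_BGR2HSV)
w=win(knobs(c["pixels"]),382,222,14);q=centroid(w);print("white top",q,ray(c,*q[:2],.094))
E
```

```text
wrist (255.9873417721519, 210.37251356238698, 553) knob [ 0.4646 -0.1168  0.088 ] tcp [ 0.4681 -0.1168  0.1579] d [ -3.5   0.  -69.9] ori [3.141e+00 2.000e-03 2.000e-03]Traceback (most recent call last):
  File "<stdin>", line 12, in <module>
TypeError: 'NoneType' object is not subscriptable
```

View pics/a2.png

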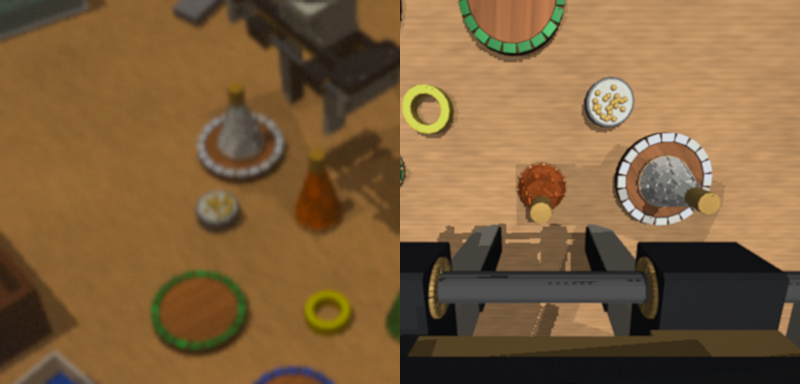

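The white tree stands centred in its ring. The amber knob is at about (253,210) in the wrist image.

Request:
play_rows:
  deltas: [-2,0,15,0,50,0,0,20,0,50,0,0,20,0,50,0,0,16,0,50,0,0,8,0,50,0,0,3,0,50,0,0,0,0,50,0,0,0,0,50]

```text
t: 9.03
tool_pos: [0.4663, -0.1169, 0.076]
orientation: [3.141, 0.0, 0.001]
force: [0.9, -0.5, 0.5]
opening: 0.0502
gripper_force: 0.0
```

Request:
play_rows:
  deltas: [0,0,0,0,25,0,0,0,0,20,0,0,0,0,12,0,0,0,0,10,0,0,0,0,10,0,0,0,0,10,0,0,0,0,10,0,0,0,0,10]

```text
t: 9.7
tool_pos: [0.4658, -0.1165, 0.0752]
orientation: [-3.142, -0.001, -0.0]
force: [-0.9, 0.5, 1.2]
opening: 0.0174
gripper_force: 20.0
```

Request:
play_rows:
  deltas: [0,0,-5,0,10,0,0,-15,0,10,0,0,-25,0,10,0,0,-25,0,10,0,0,-25,0,10,0,0,-20,0,10,0,0,-10,0,10,0,0,-5,0,10,0,-5,0,0,10,0,-15,0,0,10]

```text
t: 10.53
tool_pos: [0.4652, -0.0971, 0.2039]
orientation: [3.141, -0.002, -0.002]
force: [-0.1, -0.5, -2.0]
opening: 0.0177
gripper_force: 20.0
```

Request:
play_rows:
  deltas: [0,-25,0,0,10,0,-30,0,0,10,0,-30,0,0,10,0,-30,0,0,10,0,-30,0,0,10,0,-30,0,0,10,0,-30,0,0,10,0,-30,0,0,10,0,-30,0,0,10,0,-30,0,0,10]

```text
t: 11.37
tool_pos: [0.464, 0.2, 0.2029]
orientation: [3.141, 0.001, -0.005]
force: [0.5, -0.1, -1.4]
opening: 0.0174
gripper_force: 20.0
```

Request:
play_rows:
  deltas: [-1,-25,0,0,10,0,-18,0,0,10,0,-8,0,0,10,0,-2,0,0,10,0,0,20,0,10,0,0,25,0,10,0,0,25,0,10,0,0,10,0,10,0,0,0,0,10,0,0,0,0,10]

```text
t: 12.2
tool_pos: [0.4642, 0.2507, 0.1249]
orientation: [3.141, -0.0, -0.002]
force: [0.5, -0.5, -1.1]
opening: 0.0173
gripper_force: 20.0
```

```bash
python3 - <<'E'
from plant import robot
from h import *
o=[]
for n in("scene","wrist"):
    c=robot.read_camera(n);p=c["pixels"]
    if n=="scene":p=cv2.resize(p[140:300,240:453],(512,384))
    o.append(p[:,:400] if n=="scene" else p[:,56:456]);
print(robot.read_state()["tool_pos"])
hsv=cv2.cvtColor(p,cv2.COLOR_BGR2HSV); print(proj(c,(.4647,.2517,.016)))
cv2.imwrite("pics/a3.png",np.hstack(o))
E
```

```text
[0.465693   0.25156917 0.12690775]
[254.72540858 195.54561207]
```

View pics/a3.png

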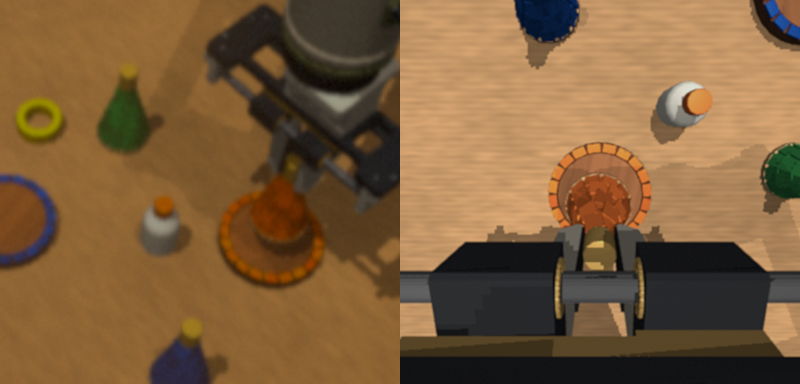

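The amber tree hangs over the amber stand and is aligned with the ring.

Request:
play_rows:
  deltas: [0,0,8,0,10,0,0,12,0,10,0,0,8,0,10,0,0,4,0,10,0,0,2,0,10,0,0,1,0,10,0,0,0.5,0,10,0,0,0,0,10,0,0,0,0,10,0,0,0,0,10]

```text
t: 13.13
tool_pos: [0.4649, 0.2517, 0.0901]
orientation: [-3.141, -0.001, -0.001]
force: [0.3, 0.8, -1.1]
opening: 0.0176
gripper_force: 20.0
```

Request:
play_rows:
  deltas: [0,0,0.4,0,10,0,0,0,0,10,0,0,0,0,10]

```text
t: 13.38
tool_pos: [0.4646, 0.2515, 0.0893]
orientation: [-3.142, -0.001, -0.0]
force: [-0.4, 0.4, -1.1]
opening: 0.0175
gripper_force: 20.0
```

Request:
play_rows:
  deltas: [0,0,0.4,0,10,0,0,0,0,10,0,0,0,0,10]

```text
t: 13.63
tool_pos: [0.4648, 0.2516, 0.0892]
orientation: [-3.141, -0.001, -0.001]
force: [-0.5, 0.5, 2.2]
opening: 0.0177
gripper_force: 20.0
```

Request:
play_rows:
  deltas: [0,0,-0.3,0,17,0,0,0,0,18,0,0,0,0,19,0,0,0,0,21,0,0,0,0,30,0,0,0,0,45,0,0,0,0,50,0,0,0,0,50]

```text
t: 14.3
tool_pos: [0.4646, 0.2515, 0.0891]
orientation: [3.142, 0.001, 0.0]
force: [0.4, -0.1, -0.8]
opening: 0.0431
gripper_force: 0.0
```

Request:
play_rows:
  deltas: [0,0,-10,0,50,0,0,-25,0,50,0,0,-25,0,50,5,-1,-20,0,50,20,-6,0,0,50,28,-8,0,0,50,30,-8,0,0,50,30,-9,0,0,50,28,-8,0,0,50,23,-7,0,0,50]

```text
t: 15.13
tool_pos: [0.6304, 0.2989, 0.1698]
orientation: [-3.141, -0.0, -0.001]
force: [-0.3, 0.8, 0.6]
opening: 0.0502
gripper_force: 0.0
```

```bash
python3 - <<'E'
from plant import robot
from h import *
for i in range(4): robot.read_camera("scene")
wk(robot,"blue",(.629,.299)); 
o=[]
for n in("scene","wrist"):
    c=robot.read_camera(n);p=c["pixels"]
    if n=="scene":p=cv2.resize(p[140:300,240:453],(512,384))
    o.append(p[:,:400] if n=="scene" else p[:,56:456]);
cv2.imwrite("pics/a4.png",np.hstack(o))
E
```

```text
wrist (255.51943462897526, 209.5547703180212, 566) knob [0.6273 0.2983 0.104 ] tcp [0.6281 0.2985 0.1694] d [ -0.8  -0.2 -65.4] ori [ 3.141e+00  1.000e-03 -1.000e-03]
```

View pics/a4.png

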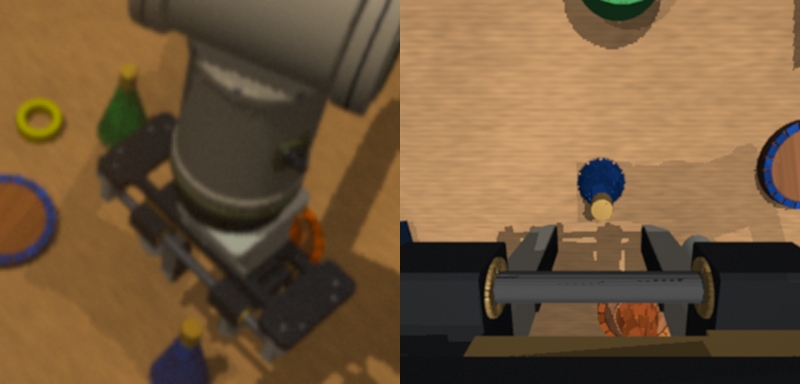

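The blue knob is centred between the fingers at (256,210).

Request:
play_rows:
  deltas: [0,0,15,0,50,0,0,20,0,50,0,0,20,0,50,0,0,14,0,50,0,0,6,0,50,0,0,2.5,0,50,0,0,0,0,50,0,0,0,0,50]

```text
t: 16.15
tool_pos: [0.6292, 0.2989, 0.0931]
orientation: [-3.141, -0.001, -0.003]
force: [0.4, 0.0, 1.4]
opening: 0.0499
gripper_force: 0.0
```

Request:
play_rows:
  deltas: [0,0,0,0,25,0,0,0,0,20,0,0,0,0,12,0,0,0,0,10,0,0,0,0,10,0,0,0,0,10,0,0,0,0,10,0,0,0,0,10]

```text
t: 16.82
tool_pos: [0.6286, 0.2985, 0.0916]
orientation: [3.142, 0.001, -0.0]
force: [1.3, -0.1, 0.8]
opening: 0.0177
gripper_force: 20.0
```

Request:
play_rows:
  deltas: [0,0,-5,0,10,0,0,-15,0,10,0,0,-25,0,10,0,0,-20,0,10,0,0,-10,0,10,0,0,-5,0,10,0,8,0,0,10,3,20,0,0,10,3,28,0,0,10,3,28,0,0,10]

```text
t: 17.65
tool_pos: [0.6364, 0.2135, 0.1695]
orientation: [3.141, 0.003, -0.005]
force: [-1.3, 0.1, -2.1]
opening: 0.0176
gripper_force: 20.0
```

Request:
play_rows:
  deltas: [3,28,0,0,10,3,28,0,0,10,3,28,0,0,10,3,28,0,0,10,0,20,0,0,10,0,9,0,0,10,0,3,0,0,10,0,0,15,0,10,0,0,15,0,10,0,0,0,0,10]

```text
t: 18.48
tool_pos: [0.647, 0.0716, 0.1373]
orientation: [-3.141, -0.002, 0.01]
force: [-0.8, 0.8, -3.6]
opening: 0.0173
gripper_force: 20.0
```

```bash
python3 - <<'E'
from plant import robot
from h import *
robot.read_camera("scene")
o=[]
for n in("scene","wrist"):
    c=robot.read_camera(n);p=c["pixels"]
    if n=="scene":p=cv2.resize(p[140:300,190:403],(512,384))
    o.append(p[:,:400] if n=="scene" else p[:,56:456]);
print(robot.read_state()["tool_pos"])
cv2.imwrite("pics/a5.png",np.hstack(o))
E
```

```text
[0.64936304 0.071518   0.14163266]
```

View pics/a5.png

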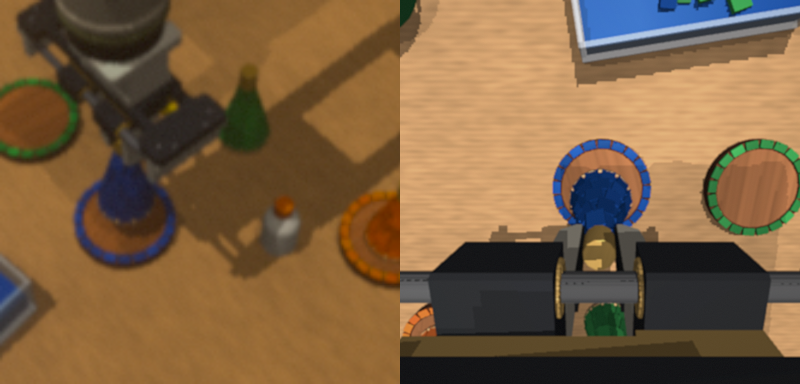

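The blue tree is aligned over the blue stand.

Request:
play_rows:
  deltas: [0,0,8,0,10,0,0,12,0,10,0,0,8,0,10,0,0,4,0,10,0,0,2,0,10,0,0,1,0,10,0,0,0.5,0,10,0,0,0,0,10,0,0,0,0,10,0,0,0,0,10]

```text
t: 19.47
tool_pos: [0.65, 0.0706, 0.1067]
orientation: [-3.142, -0.001, -0.001]
force: [0.8, 0.1, -2.5]
opening: 0.0175
gripper_force: 20.0
```

Request:
play_rows:
  deltas: [0,0,0.4,0,10,0,0,0,0,10,0,0,0,0,10]

```text
t: 19.72
tool_pos: [0.6497, 0.0706, 0.1058]
orientation: [-3.142, -0.001, -0.0]
force: [-0.1, -0.3, -1.2]
opening: 0.0176
gripper_force: 20.0
```

Request:
play_rows:
  deltas: [0,0,0.4,0,10,0,0,0,0,10,0,0,0,0,10]

```text
t: 19.97
tool_pos: [0.6498, 0.0705, 0.1056]
orientation: [3.142, 0.001, 0.001]
force: [0.1, -0.1, -0.3]
opening: 0.0175
gripper_force: 20.0
```

Request:
play_rows:
  deltas: [0,0,0.3,0,10,0,0,0,0,10,0,0,0,0,10]

```text
t: 20.22
tool_pos: [0.65, 0.0705, 0.1056]
orientation: [3.142, 0.001, 0.001]
force: [-1.5, -1.4, 3.7]
opening: 0.0178
gripper_force: 20.0
```

Request:
play_rows:
  deltas: [0,0,-0.3,0,17,0,0,0,0,18,0,0,0,0,19,0,0,0,0,21,0,0,0,0,30,0,0,0,0,45,0,0,0,0,50,0,0,0,0,50]

```text
t: 20.88
tool_pos: [0.6496, 0.0707, 0.1052]
orientation: [-3.142, -0.001, 0.0]
force: [-0.0, -1.0, 0.4]
opening: 0.0429
gripper_force: 0.0
```

Request:
play_rows:
  deltas: [0,0,-10,0,50,0,0,-25,0,50,0,0,-25,0,50,-5,0,-10,0,50,-20,1,0,0,50,-28,1,0,0,50,-30,2,0,0,50,-30,2,0,0,50,-28,1,0,0,50,-23,1,0,0,50]

```text
t: 21.72
tool_pos: [0.4835, 0.0625, 0.1751]
orientation: [-3.142, -0.001, 0.0]
force: [0.1, -0.7, -0.0]
opening: 0.0504
gripper_force: 0.0
```

```bash
python3 - <<'E'
from plant import robot
from h import *
for i in range(4): robot.read_camera("scene")
wk(robot,"green",(.4863,.0625)); 
o=[]
for n in("scene","wrist"):
    c=robot.read_camera(n);p=c["pixels"]
    if n=="scene":p=cv2.resize(p[140:300,190:403],(512,384))
    o.append(p[:,:400] if n=="scene" else p[:,56:456]);
cv2.imwrite("pics/a6.png",np.hstack(o))
E
```

```text
wrist (255.9732824427481, 205.34541984732823, 524) knob [0.4841 0.0619 0.096 ] tcp [0.4863 0.0625 0.1759] d [ -2.2  -0.6 -79.9] ori [-3.142e+00 -1.000e-03 -3.000e-03]
```

View pics/a6.png

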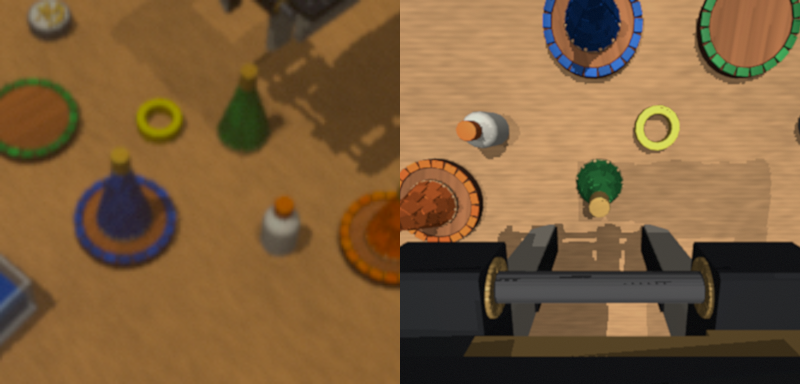

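The blue tree stands centred. The green knob is at (256,205) in the wrist image.

Request:
play_rows:
  deltas: [-1,0,15,0,50,0,0,25,0,50,0,0,25,0,50,0,0,17,0,50,0,0,7,0,50,0,0,3,0,50,0,0,0,0,50,0,0,0,0,50]

```text
t: 22.73
tool_pos: [0.4857, 0.0626, 0.0844]
orientation: [-3.142, -0.001, -0.002]
force: [-0.7, 0.6, -0.3]
opening: 0.05
gripper_force: 0.0
```

Request:
play_rows:
  deltas: [0,0,0,0,25,0,0,0,0,20,0,0,0,0,12,0,0,0,0,10,0,0,0,0,10,0,0,0,0,10,0,0,0,0,10,0,0,0,0,10]

```text
t: 23.4
tool_pos: [0.4848, 0.0625, 0.0836]
orientation: [-3.142, -0.001, -0.001]
force: [-0.6, -0.2, 2.4]
opening: 0.0173
gripper_force: 20.0
```

Request:
play_rows:
  deltas: [0,0,-5,0,10,0,0,-15,0,10,0,0,-20,0,10,0,0,-15,0,10,0,0,-5,0,10,6,5,0,0,10,14,13,0,0,10,20,18,0,0,10,20,18,0,0,10,20,18,0,0,10]

```text
t: 24.23
tool_pos: [0.5649, -0.0106, 0.1416]
orientation: [-3.142, -0.001, 0.003]
force: [-0.5, -0.2, -2.3]
opening: 0.0172
gripper_force: 20.0
```

Request:
play_rows:
  deltas: [20,18,0,0,10,20,18,0,0,10,20,18,0,0,10,15,14,0,0,10,8,7,0,0,10,2,2,0,0,10,0,0,5,0,10,0,0,5,0,10,0,0,0,0,10,0,0,0,0,10]

```text
t: 25.07
tool_pos: [0.6486, -0.0855, 0.1322]
orientation: [-3.141, -0.002, 0.003]
force: [-0.3, -0.1, -1.0]
opening: 0.018
gripper_force: 20.0
```

```bash
python3 - <<'E'
from plant import robot
from h import *
o=[]
for n in("scene","wrist"):
    c=robot.read_camera(n);p=c["pixels"]
    if n=="scene":p=cv2.resize(p[100:260,110:323],(512,384))
    o.append(p[:,:400] if n=="scene" else p[:,56:456]);
print(robot.read_state()["tool_pos"])
cv2.imwrite("pics/a7.png",np.hstack(o))
E
```

```text
[ 0.64939585 -0.08578425  0.13335822]
```

View pics/a7.png

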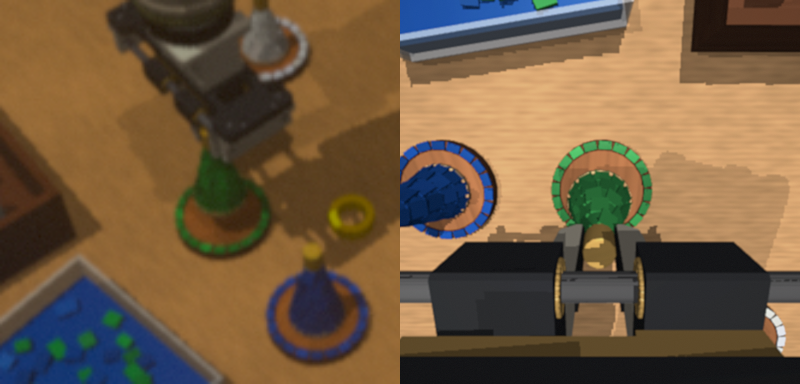

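The green tree is aligned over the green stand.

Request:
play_rows:
  deltas: [0.5,1,8,0,10,0,0,12,0,10,0,0,8,0,10,0,0,4,0,10,0,0,2,0,10,0,0,1,0,10,0,0,0.5,0,10,0,0,0,0,10,0,0,0,0,10,0,0,0,0,10]

```text
t: 26.0
tool_pos: [0.6504, -0.0874, 0.0981]
orientation: [3.141, 0.001, 0.001]
force: [0.3, -0.6, -1.7]
opening: 0.0177
gripper_force: 20.0
```

Request:
play_rows:
  deltas: [0,0,0.4,0,10,0,0,0,0,10,0,0,0,0,10]

```text
t: 26.25
tool_pos: [0.6504, -0.0875, 0.0977]
orientation: [3.142, 0.001, 0.001]
force: [0.4, 0.9, -1.7]
opening: 0.0175
gripper_force: 20.0
```

Request:
play_rows:
  deltas: [0,0,0.3,0,10,0,0,0,0,10,0,0,0,0,10]

```text
t: 26.5
tool_pos: [0.6505, -0.0875, 0.0976]
orientation: [3.141, 0.001, 0.001]
force: [-1.0, 0.4, 3.0]
opening: 0.0178
gripper_force: 20.0
```

Contact. I'll release, rise and withdraw towards the robot, then check.

Request:
play_rows:
  deltas: [0,0,-0.3,0,17,0,0,0,0,18,0,0,0,0,19,0,0,0,0,21,0,0,0,0,30,0,0,0,0,45,0,0,0,0,50,0,0,0,0,50]

```text
t: 27.17
tool_pos: [0.6502, -0.0874, 0.0974]
orientation: [-3.142, -0.001, 0.0]
force: [0.2, -0.4, 0.3]
opening: 0.0432
gripper_force: 0.0
```

Request:
play_rows:
  deltas: [0,0,-10,0,50,0,0,-25,0,50,0,0,-30,0,50,-5,0,-30,0,50,-20,0,-10,0,50,-35,0,0,0,50,-35,0,0,0,50,-35,0,0,0,50,-35,0,0,0,50,-35,0,0,0,50]

```text
t: 28.0
tool_pos: [0.4488, -0.0874, 0.2031]
orientation: [3.141, 0.001, 0.001]
force: [-0.2, -0.4, 0.7]
opening: 0.0499
gripper_force: 0.0
```

Request:
play_rows:
  deltas: [-20,0,0,0,50,-10,0,0,0,50,0,0,0,0,50,0,0,0,0,50,0,0,0,0,50,0,0,0,0,50]

```text
t: 28.5
tool_pos: [0.421, -0.0876, 0.2027]
orientation: [3.142, 0.001, 0.001]
force: [1.1, -0.3, -0.2]
opening: 0.0501
gripper_force: 0.0
```

```bash
python3 - <<'E'
from plant import robot
from h import *
a=robot.read_camera("scene")["pixels"][70:310,120:420];b=robot.read_camera("top")
m=knobs(b["pixels"])
for k,p in dict(blue=(.65,.071),green=(.65,-.087),amber=(.465,.2515),white=(.476,-.2455)).items():
    u,v=proj(b,(*p,H[k]+.002)); q=centroid(win(m,u,v,9)); print(k,q and ray(b,*q[:2],H[k]+.002).round(4))
cv2.imwrite("pics/f.png",np.hstack([cv2.resize(a,(400,320)),cv2.resize(b["pixels"][100:290,90:430],(400,224)).repeat(1,0) if 0 else cv2.resize(b["pixels"][80:300,100:420],(400,320))]))
E
```

```text
blue [0.6533 0.0711 0.118 ]
green [ 0.6551 -0.088   0.11  ]
amber [0.4651 0.2557 0.102 ]
white [ 0.4764 -0.2473  0.094 ]
```

View pics/f.png

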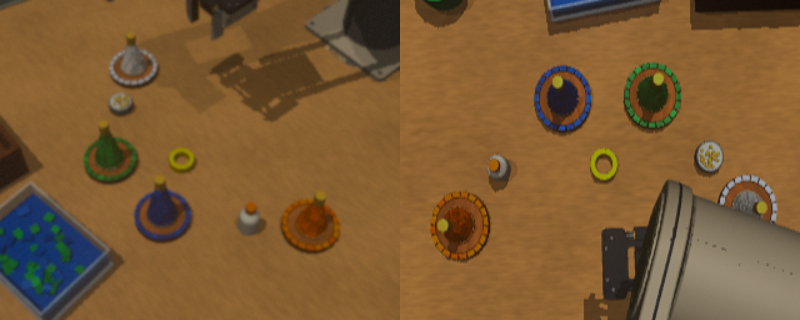

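All four trees stand upright inside their matching rings, within about 5 mm of centre. The bottle and dish have not moved, and the arm is clear.

```bash
python3 -c "
from plant import robot
print(robot.close_job())"
```

```text
the job is handed in; nothing more can be done
None
```

All four trees stand upright inside the rings of their own colour, about 2 to 5 mm off centre by the top camera; the bottle and dish look unmoved, and the job was handed in at about 29 s.

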